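# Find the balance point of a logger and lay it on the trim rest

### The arm

A 7-joint arm with a two-finger parallel gripper is mounted at the origin on the work surface. World frame = base frame: x ahead of the robot, y to its left, z up, the work surface at z = 0. Lengths are in m, angles in rad, forces in N, time in s.
With the tool pointing down it reaches from about 0.425 to 0.925 m from the base axis. Payload 6.8 kg.
Tool frame: the origin (TCP) lies at the very end of the fingers, on their centre line; the grasp point (between the pads) lies 19 mm behind it; y points along the fingers, x is the direction in which the jaws open and shut, and the axes are right-handed (so a half turn about y gives the same grasp; the last joint's range is limited). The gripper opens to 85 mm and grips with 20 to 120 N. Pads are 22 mm wide; open, the fingers measure 114 mm over their backs; the gripper's body (76 mm by 85 mm) begins 54 mm behind the grasp point. The pads swing forward as they close: fully open they stand 13 mm farther back than shut.
Start: joints at [1.013, 0.477, 0.022, 1.555, -0.011, 1.109, -0.083], TCP at [0.293, -0.608, 0.231] pointing down, gripper open.
Joint ranges: [-2.96, 2.96], [-0.34, 2.1], [-1.41, 1.46], [0.24, 2.44], [-1.37, 4.51], [0.17, 1.92], [-2.96, 2.96]. Speed limits (rad/s): [2.39, 2.39, 3.14, 3.14, 3.14, 3.14, 3.14].

### API

Orientations are given as a rotation vector (axis times angle).
In Python, from bench import r, imaging gives the robot as it stands.
- The arm moves only by the shell command python3 -m jog 'ROWS' [FORCE]. ROWS is text: rows parted by semicolons, each of 7 numbers parted by spaces: the turn, a rotation vector about the tool's x, y, z in degrees, then the shift along the tool's x, y, z in mm, then the opening, from 0 (shut) to 1 (fully open). A call has exactly 5 rows; each row shifts and turns the commanded pose from where the row before left it, along the tool's axes as they then stand; what a row does not reach is not made up. A row lasts 1/12 s, in which the tool goes at most 41.7 mm and 7.16 degrees, less where a joint would pass 70% of its speed; a pose out of reach is approached as far as the arm can. A call with a gripper value outside its range is refused whole. The fingers move at their own pace and stop on an object; FORCE is the grip in N (left out, the last holds). Time passes only in rows, so rows that do not move let the fingers close, or fill a call up. It gives the time, the measured TCP pose, the force and the opening at its end, in the units of the state.
- r.get_obs(): the state, without advancing time (a new reading comes with each control period).
- imaging.grab_frame(name): name is "side" or "top"; returns a dict with "color" (400x640x3 uint8, red, green, blue), "z_map" (400x640 float32, m along the optical axis (not along the pixel's ray), 0 where there is no reading), "fx", "fy", "cx", "cy" (pixels), "world_to_cam" (4x4, takes a point from world to camera coordinates). Camera axes: x right, y up, looking along -z (the intrinsics and any distortion apply to the point x, -y, -z); pixel columns grow to the right and rows downward; lengths in m; the calibration is good to about 2 mm. A picture is of the moment at which its call begins.
- r.hand_in(): hands the job in, once; it reports no verdict.
The state is a dict: "clock": time; "joints": joint angles; "qvel": joint speeds; "tau": joint torques, N m; "tcp_pos": TCP position; "orientation": TCP orientation; "contact_force": force on the tool from outside, world axes, zero at the start; "moment": the same for the moment, N m; "grip_width": finger opening in m.
Only numpy, scipy, OpenCV 4.12 (cv2) and the standard library are available. Lean on these libraries where they do the work, as an engineer would, in place of code of your own. Each camera call takes 0.05 s, during which the arm holds its last target.

### The job

Lift the grey logger by its middle to feel which end is heavier, and set it back down on the bench. Then take it again nearer the heavy end, at its balance point, and lay it lengthwise along the trim rest so that it stays there level by itself. Leave the small beaker and the stack of dishes standing where they are.

Things in the scene. Friction and masses are not known exactly. Their poses are not given: they have to be found in the camera images.
- logger_mid (a point): Centre of the logger, a closed square bar of grey plastic with black end caps, both ends alike, 200 mm long, 42 wide, 42 high, lying flat on the bench. The point is half-way along, 21 mm above its underside; x runs along the length, z up. The ballast inside is fixed against one end or the other, unseen; either end may be the heavy one.
- logger: The same logger; origin at the centre of its underside, same axes. Mass 0.33 to 0.62 kg. Its balance point lies on its long axis, 18 to 42 mm from its centre towards the heavy end.
- rest_top (a point): Centre of the upper face of the trim rest's pad, 70 mm above the bench. The pad is flat black rubber, 26 mm along x, 40 mm along y. x runs along the long side of the base plate (the logger is to lie along it), z up. The logger stays on the pad only with its balance point over it, within 13 mm of this point along x.
- rest: The trim rest, fixed to the bench: an aluminium base plate 150 x 90 x 10 mm with a short column (18 x 30 mm) that carries the pad. Origin at the centre of the underside of the base plate, same axes.
- small_beaker: Small empty glass beaker, 54 mm across, 55 mm high, between the logger and the rest. Origin under its centre.
- dishes: Stack of three clear round dishes, 70 mm across, 35 mm high, between the logger and the rest. Origin under its centre.
There are look-alikes about, which are no part of the job. Leave any pink, purple or yellow look-alike of the rest alone.

How it is judged:
By the outcome, as a careful person would: the job done as asked, in the order asked, and still so for the second after the job is handed in, with the robot touching nothing.
It also fails if it takes over 64 s, if anything falls off the work surface, if the arm or the gripper's body presses on something with over 40 N, if the wrist force passes 120 N, or if a joint passes its speed limit or range.

## Working session

There is one attempt and no reset: what is moved stays moved. The work goes in short steps, Python scripts to look and compute and a shell command to move; the robot and the scene stay as the last step left them, time stands still between calls to the robot, and variables do not carry over. Pictures are saved under pics/ and viewed, and the job is handed in when it is done.

```bash
ls; mkdir -p pics; cat > h.py <<'E'
from bench import r, imaging
import numpy as np, cv2
E
python3 - <<'E'
from h import *
o=r.get_obs()
print({k:np.round(v,3).tolist() for k,v in o.items()})
for n in("side","top"):
    f=imaging.grab_frame(n); np.save(f"pics/{n}0.npy",f,allow_pickle=True)
    cv2.imwrite(f"pics/{n}0.png",f["color"][...,::-1])
    print(n,{k:(np.round(v,3).tolist() if k not in("color","z_map") else np.shape(v)) for k,v in f.items()})
E
```

```text
pics
{'clock': 0.0, 'joints': [1.013, 0.478, 0.022, 1.556, -0.012, 1.109, -0.083], 'qvel': [0.001, -0.0, 0.001, 0.0, 0.002, -0.001, -0.001], 'tau': [-0.001, -59.646, 1.607, -28.12, 0.013, 0.01, -0.0], 'tcp_pos': [0.293, -0.607, 0.23], 'orientation': [-1.388, 0.873, -0.87], 'contact_force': [-0.211, 0.062, 0.247], 'moment': [-0.016, -0.046, 0.02], 'grip_width': 0.085}
side {'color': (400, 640, 3), 'z_map': (400, 640), 'fx': 395.335, 'fy': 395.335, 'cx': 320.905, 'cy': 199.992, 'world_to_cam': [[-0.971, -0.238, 0.015, 0.416], [0.177, -0.678, 0.713, -0.142], [-0.16, 0.695, 0.701, -0.909], [0.0, 0.0, 0.0, 1.0]]}
top {'color': (400, 640, 3), 'z_map': (400, 640), 'fx': 484.885, 'fy': 484.885, 'cx': 322.15, 'cy': 204.181, 'world_to_cam': [[-0.022, -1.0, 0.002, -0.024], [0.994, -0.022, 0.104, -0.452], [-0.104, 0.004, 0.995, -1.152], [0.0, 0.0, 0.0, 1.0]]}
```

View pics/top0.png

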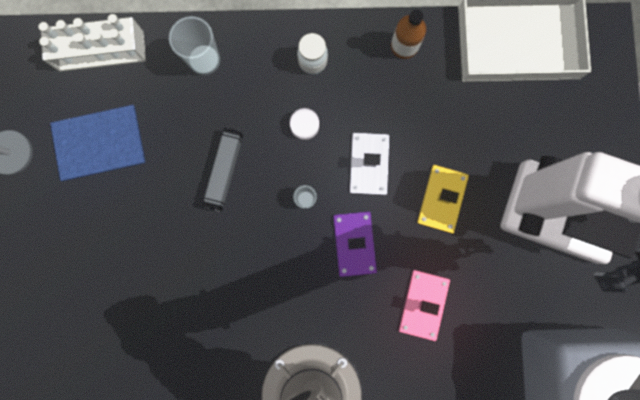

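View pics/side0.png

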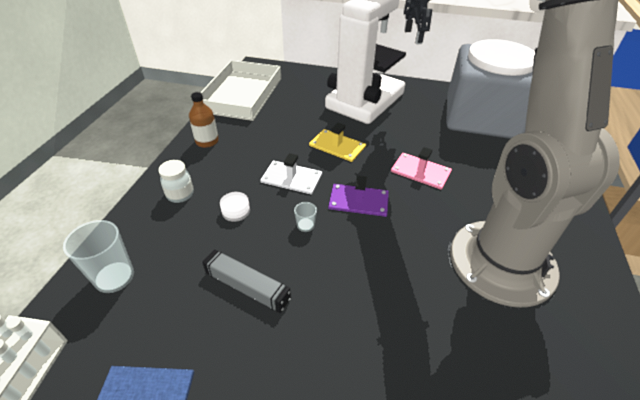

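The top view shows the logger at (223,170). It also shows four rests: white/aluminium (370,163), yellow (443,199), purple (355,244) and pink (425,305). The dishes are at (305,124) and the small beaker at (305,197); the tall beaker at (195,45) is not part of the job. By the description, I choose the uncoloured plate at (370,163). Next I check it in a crop and measure.

```bash
cat >> h.py <<'E'
from scipy.spatial.transform import Rotation as R
def ray(f,u,v,z):
    u=np.asarray(u,float);v=np.asarray(v,float)
    d=np.stack([(u-f["cx"])/f["fx"],-(v-f["cy"])/f["fy"],-np.ones_like(u)],-1)
    T=np.linalg.inv(f["world_to_cam"]); D=d@T[:3,:3].T; c=T[:3,3]
    return c+D*((z-c[2])/D[...,2])[...,None]
def proj(f,p):
    q=f["world_to_cam"]@np.append(p,1); return f["cx"]+f["fx"]*q[0]/-q[2], f["cy"]-f["fy"]*q[1]/-q[2]
def cloud(f):
    v,u=np.mgrid[:400,:640]; zm=f["z_map"]
    d=np.stack([(u-f["cx"])/f["fx"]*zm,-(v-f["cy"])/f["fy"]*zm,-zm],-1)
    T=np.linalg.inv(f["world_to_cam"]); return d@T[:3,:3].T+T[:3,3]
def rect(P):
    c,s,a=cv2.minAreaRect((P[:,:2]*1000).astype(np.float32)); 
    if s[0]<s[1]: s=s[::-1]; a+=90
    return np.round(c,1),np.round(s,1),round(((a+90)%180)-90,1)
def pose():
    o=r.get_obs(); M=R.from_rotvec(o["orientation"]).as_matrix()
    print("t",np.round(o["clock"],2),"tcp",np.round(np.array(o["tcp_pos"])*1000,1),"w",round(o["grip_width"]*1000,1),"F",np.round(o["contact_force"],2),"M",np.round(o["moment"],3)); print("toolaxes cols x,y,z\n",np.round(M,3)); return o,M
E
python3 - <<'E'
from h import *
pose()
ft=np.load("pics/top0.npy",allow_pickle=True).item(); fs=np.load("pics/side0.npy",allow_pickle=True).item()
C=cloud(ft); S=cloud(fs)
def win(C,x0,x1,y0,y1,zl,zh):
    m=(C[...,0]>x0)&(C[...,0]<x1)&(C[...,1]>y0)&(C[...,1]<y1)&(C[...,2]>zl)&(C[...,2]<zh); return m
def show(name,f,u,v,u2,v2):
    p0=ray(f,u,v,0.02);p1=ray(f,u2,v2,0.02); print(name,p0,p1)
show("log",ft,200,215,250,120); show("rest",ft,345,200,395,125)
for nm,(a,b,c,d),(zl,zh) in [("log",(200,120,250,215),(.034,.06)),("plate",(344,125,395,200),(.005,.02)),("pad",(344,125,395,200),(.05,.09)),("beaker",(288,180,322,213),(.01,.08)),("dish",(285,105,325,143),(.01,.06))]:
    for k in[0]:
        Q=C[b:d,a:c].reshape(-1,3); print(nm,"zpct",np.round(np.percentile(Q[:,2],[5,25,50,75,95])*1000,1))
        q=Q[(Q[:,2]>zl)&(Q[:,2]<zh)]; 
        if len(q)>3: print("  top",len(q),rect(q))
        m=None
hsv=cv2.cvtColor(ft["color"],cv2.COLOR_RGB2HSV)
# colour masks
def msk(mask,box):
    a,b,c,d=box; z=np.zeros_like(mask); z[b:d,a:c]=mask[b:d,a:c]; 
    n,l,st,_=cv2.connectedComponentsWithStats(z); i=1+np.argmax(st[1:,4]); v,u=np.nonzero(l==i); return u,v
g=hsv[...,2]
for nm,th,box,z in [("log grey",70,(200,120,250,215),.042),("plate",120,(344,125,395,200),.010)]:
    u,v=msk((g>th).astype(np.uint8),box); print(nm,"colour",rect(ray(ft,u,v,z)), len(u))
g2=cv2.cvtColor(fs["color"],cv2.COLOR_RGB2HSV)[...,2]
print("side plate", end=" ");u,v=msk((g2>120).astype(np.uint8),(255,150,328,197));print(rect(ray(fs,u,v,.010)))
a=cv2.resize(ft["color"][110:220,190:400],None,fx=3.8,fy=3.8,interpolation=cv2.INTER_CUBIC)
cv2.imwrite("pics/crop.png",a[...,::-1])
E
```

```text
t 0.1 tcp [ 293.2 -607.4  230.4] w 85.2 F [-0.32  0.54  0.91] M [-0.038 -0.01  -0.038]
toolaxes cols x,y,z
 [[ 0.435 -0.001  0.901]
 [-0.901  0.001  0.435]
 [-0.002 -1.    -0.   ]]
log [0.43223742 0.26229813 0.02      ] [0.66562274 0.13944414 0.02      ]
rest [ 0.46104904 -0.09039946  0.02      ] [ 0.64510858 -0.21926988  0.02      ]
log zpct [-4.  -1.2  1.4 39.  43.7]
  top 1445 (array([542.8, 205.9]), array([201.3,  44.2]), -15.7)
plate zpct [-3.7 -0.4  6.7 10.  66.3]
  top 1874 (array([ 559.4, -151.6]), array([182.7, 117.5]), -4.0)
pad zpct [-3.7 -0.4  6.7 10.  66.3]
  top 201 (array([ 552.4, -154.6]), array([39.4, 27.4]), 87.9)
beaker zpct [-4.  -1.5  0.7  4.5 53.5]
  top 203 (array([467.8,   5.8]), array([52.2, 50.4]), 88.5)
dish zpct [-4.1 -1.1  2.8 33.7 36.9]
  top 674 (array([652.3,   4.3]), array([69.8, 66.3]), -1.3)
log grey colour (array([541.8, 201.4]), array([176.3,  54.5]), -15.4) 1535
plate colour (array([ 552.8, -153.9]), array([154.2,  94.2]), -4.3) 2152
side plate (array([ 551.8, -153.7]), array([152.8, 103.2]), -4.4)
```

View pics/crop.png

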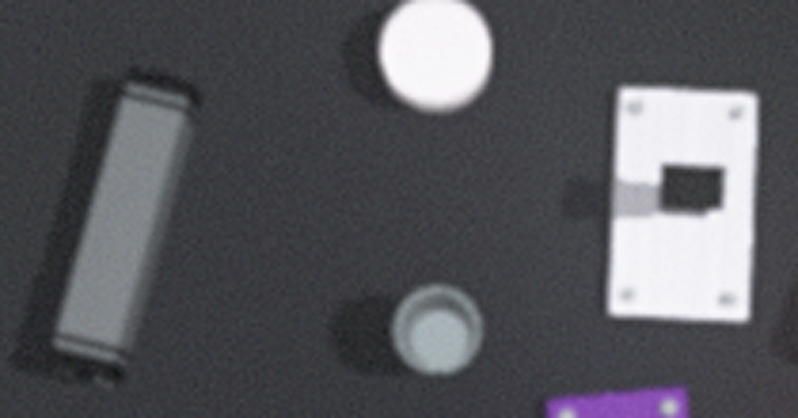

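```bash
python3 - <<'E'
from h import *
ft=np.load("pics/top0.npy",allow_pickle=True).item(); fs=np.load("pics/side0.npy",allow_pickle=True).item()
C=cloud(ft).reshape(-1,3);S=cloud(fs).reshape(-1,3)
A=np.vstack([C,S])
print("max height mm, rows x, cols y")
ys=np.arange(-.75,-.2,.05); print("y",np.round(ys,2))
for x in np.arange(.1,.65,.05):
    print(round(x,2),[int(1000*max([0,*A[(abs(A[:,0]-x)<.025)&(abs(A[:,1]-y)<.025),2]])) for y in ys])
# purple pad and yellow pad
for nm,b in [("purple",(330,205,380,280)),("yellow",(415,162,472,235))]:
    Q=cloud(ft)[b[1]:b[3],b[0]:b[2]].reshape(-1,3); q=Q[(Q[:,2]>.05)&(Q[:,2]<.09)]; print(nm,rect(q)); q=Q[(Q[:,2]>.007)&(Q[:,2]<.09)]; print(rect(q))
E
```

```text
max height mm, rows x, cols y
y [-0.75 -0.7  -0.65 -0.6  -0.55 -0.5  -0.45 -0.4  -0.35 -0.3  -0.25]
0.1 [0, 227, 228, 228, 229, 204, 6, 5, 5, 15, 5]
0.15 [6, 201, 201, 200, 200, 200, 6, 5, 6, 16, 16]
0.2 [6, 4, 5, 6, 5, 5, 6, 6, 716, 707, 74]
0.25 [6, 4, 5, 362, 351, 5, 5, 5, 16, 16, 16]
0.3 [5, 164, 341, 361, 363, 6, 5, 5, 4, 13, 13]
0.35 [51, 311, 338, 340, 165, 118, 8, 4, 6, 6, 5]
0.4 [161, 166, 295, 353, 352, 351, 49, 5, 17, 16, 14]
0.45 [0, 0, 0, 353, 353, 352, 6, 11, 74, 73, 5]
0.5 [0, 0, 0, 348, 353, 352, 4, 15, 70, 72, 7]
0.55 [5, 3, 4, 112, 116, 50, 5, 6, 14, 17, 6]
0.6 [4, 6, 7, 6, 6, 5, 5, 6, 5, 7, 5]
purple (array([ 354.4, -112.2]), array([39.7, 25.7]), -85.6)
(array([ 354.4, -112.2]), array([149.8,  89.7]), 4.4)
yellow (array([ 460.3, -332.8]), array([40.5, 27.3]), 72.5)
(array([ 460.3, -332.6]), array([150.1,  90.5]), -17.5)
```

The crop shows the grey bar with black caps at far left and the white plate with its black pad at (692,187), so this is the right rest. The microscope is 353 mm high, so I go around it on the base side.

```bash
python3 -m jog '0 0 0 -38 0 16 1;0 0 0 -38 0 16 1;0 0 0 -38 0 16 1;0 0 0 -38 0 16 1;0 0 0 -38 0 16 1'; python3 - <<'E'
from h import *
o,M=pose(); p=np.array(o["tcp_pos"])
print((M.T@(np.array([.40,-.29,.235])-p)*1000).round(1), (M.T@(np.array([.543,.206,.235])-np.array([.40,-.29,.235]))*1000).round(1))
E
```

```text
clock: 0.52
tcp_pos: [0.2823, -0.3998, 0.2308]
orientation: [-1.389, 0.873, -0.871]
contact_force: [0.8, -0.1, 1.2]
grip_width: 0.0857
t 0.52 tcp [ 282.3 -399.8  230.8] w 85.7 F [ 0.85 -0.11  1.16] M [ 0.04  -0.053  0.022]
toolaxes cols x,y,z
 [[ 0.435 -0.001  0.901]
 [-0.901  0.001  0.435]
 [-0.001 -1.    -0.   ]]
[-47.8  -4.2 153.7] [-3.845e+02  2.000e-01  3.444e+02]
```

```bash
python3 -m jog '0 0 0 -10 -1 31 1;0 0 0 -10 -1 31 1;0 0 0 -10 -1 31 1;0 0 0 -10 -1 31 1;0 0 0 -8 0 30 1' >/dev/null; python3 -m jog '0 0 0 -26 0 23 1;0 0 0 -26 0 23 1;0 0 0 -26 0 23 1;0 0 0 -26 0 23 1;0 0 0 -26 0 23 1'; python3 -m jog '0 0 0 -26 0 23 1;0 0 0 -26 0 23 1;0 0 0 -26 0 23 1;0 0 0 -26 0 23 1;0 0 0 -26 0 23 1' >/dev/null;  python3 -m jog '0 0 0 -26 0 23 1;0 0 0 -26 0 23 1;0 0 0 -26 0 23 1;0 0 0 -24 0 23 1;0 0 0 -22 0 22 1'; python3 - <<'E'
from h import *
o,M=pose();print(np.round(o["joints"],2))
E
```

```text
clock: 1.35
tcp_pos: [0.4477, -0.1231, 0.2351]
orientation: [-1.389, 0.872, -0.872]
contact_force: [1.1, -0.9, 0.6]
grip_width: 0.0853
clock: 2.18
tcp_pos: [0.5434, 0.2056, 0.235]
orientation: [-1.39, 0.872, -0.871]
contact_force: [1.1, -0.2, -0.7]
grip_width: 0.0858
t 2.18 tcp [543.4 205.6 235. ] w 85.8 F [ 1.11 -0.19 -0.72] M [ 0.023  0.058 -0.045]
toolaxes cols x,y,z
 [[ 0.435 -0.001  0.9  ]
 [-0.9   -0.     0.435]
 [-0.    -1.    -0.001]]
[-0.09  0.36 -0.48  1.76  0.19  1.07 -1.75]
```

```bash
python3 -m jog '0 -7 0 0 0 0 1;0 -7 0 0 0 0 1;0 -7 0 0 0 0 1;0 -7 0 0 0 0 1;0 -7 0 0 0 0 1' >/dev/null; python3 -m jog '0 -7 0 0 0 0 1;0 -7 0 0 0 0 1;0 -7 0 0 0 0 1;0 -7 0 0 0 0 1;0 -7 0 0 0 0 1'>/dev/null; python3 -m jog '0 -7 0 0 0 0 1;0 -7 0 0 0 0 1;0 -7 0 0 0 0 1;0 -7 0 0 0 0 1;0 -7 0 0 0 0 1' >/dev/null;  python3 -m jog '0 -7 0 0 0 0 1;0 -7 0 0 0 0 1;0 -7 0 0 0 0 1;0 -7 0 0 0 0 1;0 -5.5 0 0 0 0 1'; python3 - <<'E'
from h import *
o,M=pose();print(np.round(o["joints"],2), "yaw x",np.degrees(np.arctan2(M[1,0],M[0,0])))
f=imaging.grab_frame("side"); cv2.imwrite("pics/s1.png",f["color"][...,::-1])
E
```

```text
clock: 3.85
tcp_pos: [0.5434, 0.2032, 0.2349]
orientation: [-1.324, -1.008, 1.01]
contact_force: [0.1, -0.5, -0.4]
grip_width: 0.0854
t 3.85 tcp [543.4 203.2 234.9] w 85.4 F [ 0.11 -0.49 -0.39] M [0.041 0.007 0.024]
toolaxes cols x,y,z
 [[ 0.265 -0.001 -0.964]
 [ 0.964 -0.     0.265]
 [-0.001 -1.     0.001]]
[ 0.26  0.49 -0.97  1.74  0.44  1.15  0.46] yaw x 74.60476345177061
```

View pics/s1.png

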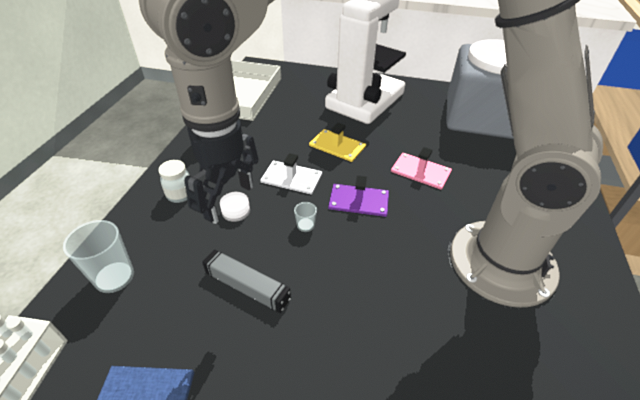

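The side view shows the open gripper hovering at about (215,210), high over the logger at (247,280), with the path clear. I descend next.

```bash
cat >> h.py <<'E'
def avg(n=12):
    F=[];T=[]
    for _ in range(n):
        imaging.grab_frame("top"); o=r.get_obs(); F.append(o["contact_force"]);T.append(o["moment"])
    F=np.array(F);T=np.array(T); print("F",F.mean(0).round(3),"sd",F.std(0).round(2),"M",T.mean(0).round(4),"sd",T.std(0).round(3)); return F.mean(0),T.mean(0)
E
python3 -m jog '0 0 0 1 26 0 1;0 0 0 1 26 0 1;0 0 0 0.5 26 0.5 1;0 0 0 0 26 0.5 1;0 0 0 0 26 0 1' ; python3 - <<'E'
from h import *
avg(); pose()
f=imaging.grab_frame("side"); cv2.imwrite("pics/s2.png",cv2.resize(f["color"][130:330,120:360],None,fx=3,fy=3)[...,::-1])
E
```

```text
clock: 4.32
tcp_pos: [0.543, 0.206, 0.1039]
orientation: [-1.328, -1.002, 1.003]
contact_force: [0.6, 0.5, -0.6]
grip_width: 0.0854
F [-0.269 -0.195 -0.058] sd [0.49 0.69 1.19] M [-0.0012  0.0029  0.0205] sd [0.042 0.043 0.034]
t 4.92 tcp [543.7 206.3 106.1] w 85.5 F [ 0.21 -0.55  0.93] M [-0.03  -0.066  0.004]
toolaxes cols x,y,z
 [[ 0.271  0.001 -0.962]
 [ 0.962  0.     0.271]
 [ 0.001 -1.    -0.001]]
```

View pics/s2.png

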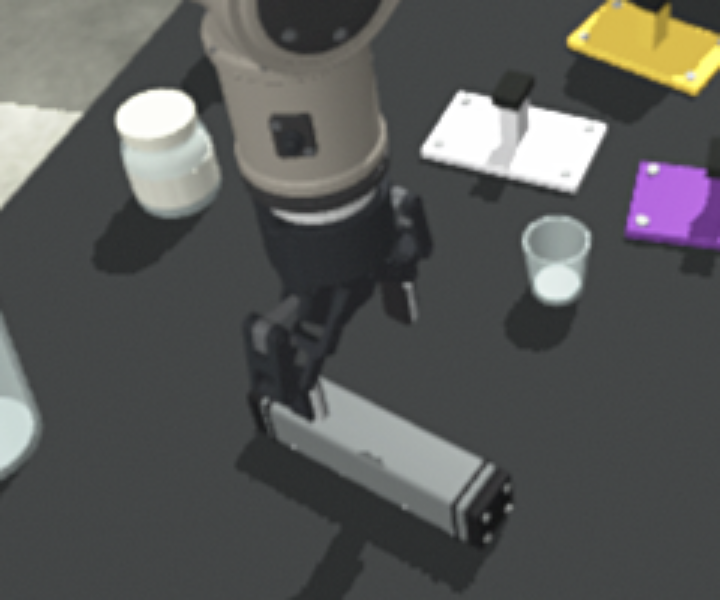

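The crop shows the fingers straddling the logger from above, near its middle, with the rest, beaker and jar clear. I lower, grip and lift.

```bash
python3 -m jog '0 0 0 0 26 0 1;0 0 0 0 26 0 1;0 0 0 0 20 0 1;0 0 0 0 16 0 1;0 0 0 0 8 0 1' 90; python3 -m jog '0 0 0 0 0 0 0;0 0 0 0 0 0 0;0 0 0 0 0 0 0;0 0 0 0 0 0 0;0 0 0 0 0 0 0' 90;python3 -m jog '0 0 0 0 0 0 0;0 0 0 0 0 0 0;0 0 0 0 0 0 0;0 0 0 0 0 0 0;0 0 0 0 0 0 0' 90
```

```text
clock: 5.38
tcp_pos: [0.5424, 0.2057, 0.0074]
orientation: [-1.326, -1.003, 1.006]
contact_force: [-1.2, -1.1, 0.8]
grip_width: 0.0855
clock: 5.8
tcp_pos: [0.5443, 0.2066, 0.0108]
orientation: [-1.328, -1.006, 1.003]
contact_force: [0.0, -0.7, 6.2]
grip_width: 0.041
clock: 6.22
tcp_pos: [0.5443, 0.2065, 0.0108]
orientation: [-1.328, -1.006, 1.003]
contact_force: [-0.8, -0.4, 5.5]
grip_width: 0.0407
```

```bash
python3 -m jog '0 0 0 0 -8 0 0;0 0 0 0 -12 0 0;0 0 0 0 -14 0 0;0 0 0 0 -12 0 0;0 0 0 0 -8 0 0' 90; python3 - <<'E'
from h import *
avg(24); pose()
f=imaging.grab_frame("side"); cv2.imwrite("pics/s3.png",cv2.resize(f["color"][130:330,120:360],None,fx=3,fy=3)[...,::-1])
E
```

```text
clock: 6.63
tcp_pos: [0.5439, 0.2067, 0.0656]
orientation: [-1.327, -1.006, 1.003]
contact_force: [0.2, -0.5, -6.6]
grip_width: 0.0406
F [ 0.111  0.115 -5.881] sd [0.43 0.59 0.52] M [-5.670e-02 -2.188e-01  1.000e-04] sd [0.029 0.026 0.028]
t 7.83 tcp [543.3 206.2  63.3] w 40.8 F [-0.    0.25 -5.7 ] M [-0.051 -0.252  0.036]
toolaxes cols x,y,z
 [[ 0.271  0.    -0.963]
 [ 0.963 -0.     0.271]
 [-0.    -1.    -0.   ]]
```

View pics/s3.png

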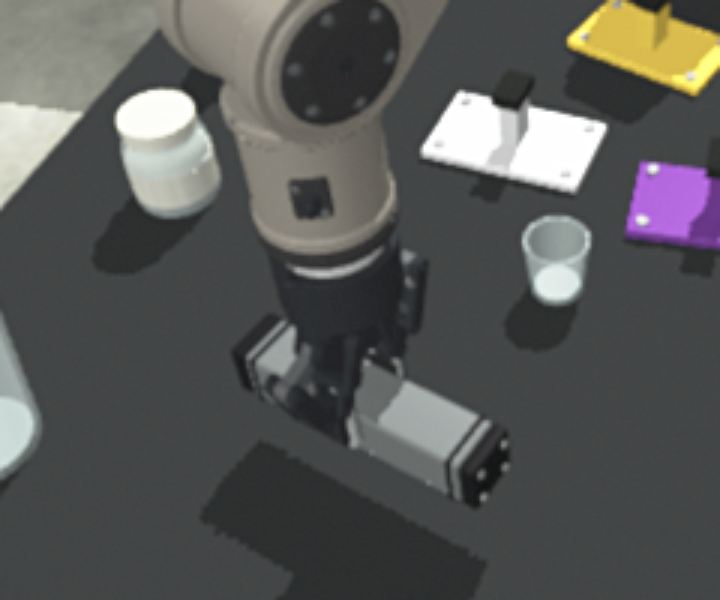

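The logger is held level and clear of the bench. The moment reads about 5.8 N acting 39 mm from the middle, towards the near (−x) end, which is tool +z. I set it down.

```bash
python3 -m jog '0 0 0 0 14 0 0;0 0 0 0 14 0 0;0 0 0 0 12 0 0;0 0 0 0 8 0 0;0 0 0 0 4 0 0' 90; python3 -m jog '0 0 0 0 1 0 0;0 0 0 0 1 0 0;0 0 0 0 0 0 0;0 0 0 0 0 0 0;0 0 0 0 0 0 0' 90; python3 -m jog '0 0 0 0 0 0 0.7;0 0 0 0 0 0 1;0 0 0 0 0 0 1;0 0 0 0 0 0 1;0 0 0 0 0 0 1'
```

```text
clock: 8.3
tcp_pos: [0.5419, 0.2054, 0.0108]
orientation: [-1.328, -1.001, 1.009]
contact_force: [-17.2, -12.4, 47.8]
grip_width: 0.041
clock: 8.72
tcp_pos: [0.5419, 0.2054, 0.0108]
orientation: [-1.329, -1.002, 1.008]
contact_force: [-10.9, -7.8, 23.3]
grip_width: 0.0407
clock: 9.13
tcp_pos: [0.5434, 0.2065, 0.0091]
orientation: [-1.326, -1.005, 1.004]
contact_force: [0.2, 0.3, -0.1]
grip_width: 0.0854
```

```bash
python3 -m jog '0 0 0 0 -10 0 1;0 0 0 0 -20 0 1;0 0 0 0 -25 0 1;0 0 0 0 -25 0 1;0 0 0 0 -20 0 1'; python3 - <<'E'
from h import *
avg(12); pose()
for n in("top","side"):
  f=imaging.grab_frame(n); c=f["color"]
  if n=="side":
    cv2.imwrite("pics/s4.png",cv2.resize(c[130:330,120:360],None,fx=3,fy=3)[...,::-1])
  P=cloud(f).reshape(-1,3)
  m=(P[:,0]>.4)&(P[:,0]<.68)&(P[:,1]>.12)&(P[:,1]<.29)&(P[:,2]>.032)&(P[:,2]<.055)
  print(n,m.sum(),rect(P[m]))
E
```

```text
clock: 9.55
tcp_pos: [0.5436, 0.2068, 0.1117]
orientation: [-1.326, -1.006, 1.004]
contact_force: [0.0, -0.2, 0.1]
grip_width: 0.0855
F [0.27  0.133 0.129] sd [0.48 0.69 0.7 ] M [-0.0096  0.0015  0.0075] sd [0.033 0.045 0.025]
t 10.15 tcp [543.  206.2 108.7] w 85.6 F [ 0.67 -0.85 -0.9 ] M [-0.031 -0.065  0.003]
toolaxes cols x,y,z
 [[ 0.271 -0.001 -0.963]
 [ 0.963 -0.     0.271]
 [-0.    -1.     0.001]]
top 398 (array([473.3, 224.9]), array([60.1, 42.8]), -15.4)
side 1492 (array([541.3, 205.6]), array([199.4,  43. ]), -15.5)
```

View pics/s4.png

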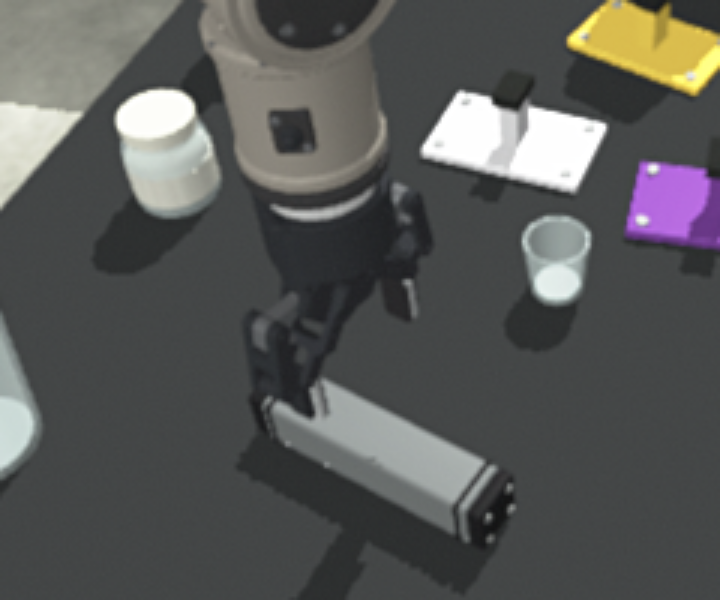

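The logger is back on the bench, unmoved (end face at about (490,505) in the crop). I move 39 mm towards the near end and take it there.

```bash
python3 -m jog '0 0 0 0 0 9 1;0 0 0 0 0 10 1;0 0 0 0 0 10 1;0 0 0 0 0 6 1;0 0 0 0 0 4 1'>/dev/null; python3 -m jog '0 0 0 0 26 0 1;0 0 0 0 26 0 1;0 0 0 0 22 0 1;0 0 0 0 16 0 1;0 0 0 0 8 0 1' 90; python3 -m jog '0 0 0 0 0 0 0;0 0 0 0 0 0 0;0 0 0 0 0 0 0;0 0 0 0 0 0 0;0 0 0 0 0 0 0' 90;python3 -m jog '0 0 0 0 0 0 0;0 0 0 0 0 0 0;0 0 0 0 0 0 0;0 0 0 0 0 0 0;0 0 0 0 0 0 0' 90; python3 -m jog '0 0 0 0 -8 0 0;0 0 0 0 -12 0 0;0 0 0 0 -14 0 0;0 0 0 0 -12 0 0;0 0 0 0 -8 0 0' 90; python3 - <<'E'
from h import *
avg(24); pose()
f=imaging.grab_frame("side"); cv2.imwrite("pics/s5.png",cv2.resize(f["color"][130:330,120:360],None,fx=3,fy=3)[...,::-1])
E
```

```text
clock: 11.08
tcp_pos: [0.5045, 0.2162, 0.0093]
orientation: [-1.326, -1.003, 1.007]
contact_force: [-0.2, 0.1, 0.3]
grip_width: 0.0853
clock: 11.5
tcp_pos: [0.5066, 0.217, 0.0128]
orientation: [-1.328, -1.006, 1.003]
contact_force: [-1.4, -1.4, 5.5]
grip_width: 0.0407
clock: 11.92
tcp_pos: [0.5066, 0.217, 0.0128]
orientation: [-1.328, -1.006, 1.003]
contact_force: [-1.0, -0.6, 5.7]
grip_width: 0.041
clock: 12.33
tcp_pos: [0.5064, 0.2173, 0.0675]
orientation: [-1.327, -1.006, 1.003]
contact_force: [1.5, 1.0, -6.1]
grip_width: 0.0406
F [-4.000e-03  7.700e-02 -5.591e+00] sd [0.46 0.55 0.65] M [ 0.0058 -0.0209  0.0125] sd [0.031 0.027 0.022]
t 13.53 tcp [505.8 216.8  65.3] w 40.6 F [ 0.64 -0.68 -6.36] M [-0.028 -0.031  0.02 ]
toolaxes cols x,y,z
 [[ 0.271  0.    -0.963]
 [ 0.963  0.     0.271]
 [ 0.    -1.    -0.   ]]
```

View pics/s5.png

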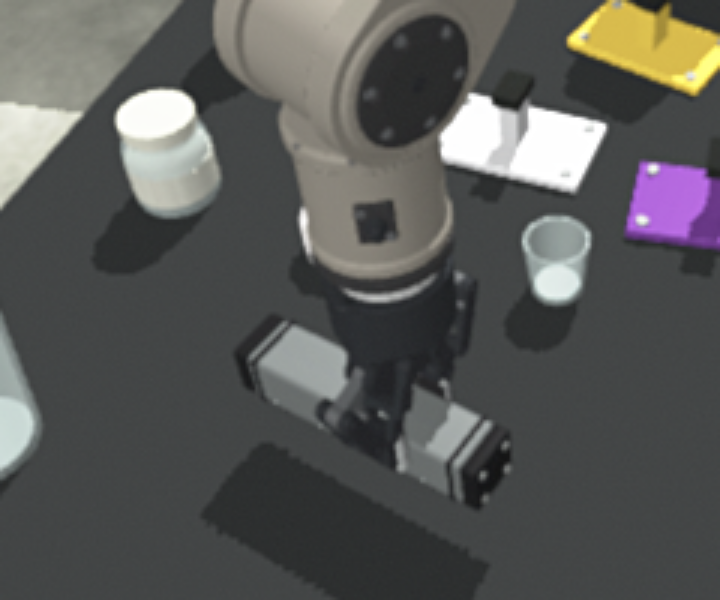

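The logger hangs level with only about 3 mm of moment arm left, still towards the near end, which confirms the direction. I lift over the beaker and dishes, turn to the rest's heading (11.5°) and carry.

```bash
python3 -m jog '0 0 0 0 -14 0 0;0 0 0 0 -20 0 0;0 0 0 0 -20 0 0;0 0 0 0 -16 0 0;0 0 0 0 -10 0 0' 90;python3 -m jog '0 -1.5 0 0 0 0 0;0 -3 0 0 0 0 0;0 -3 0 0 0 0 0;0 -2.5 0 0 0 0 0;0 -1.5 0 0 0 0 0' 90; python3 - <<'E'
from h import *
o,M=pose(); p=np.array(o["tcp_pos"])*1000
print("yaw",np.degrees(np.arctan2(M[1,0],M[0,0])),(M.T@(np.array([555.4,-154.2,145])-p)).round(1))
E
```

```text
clock: 14.0
tcp_pos: [0.5064, 0.2177, 0.1481]
orientation: [-1.327, -1.007, 1.003]
contact_force: [1.5, -0.9, -5.9]
grip_width: 0.0409
clock: 14.42
tcp_pos: [0.5052, 0.2163, 0.1445]
orientation: [-1.241, -1.156, 1.158]
contact_force: [0.0, -0.5, -5.8]
grip_width: 0.0403
t 14.42 tcp [505.2 216.3 144.5] w 40.3 F [ 0.04 -0.54 -5.76] M [-0.022 -0.024 -0.035]
toolaxes cols x,y,z
 [[ 0.07  -0.001 -0.998]
 [ 0.998 -0.001  0.07 ]
 [-0.001 -1.     0.001]]
yaw 85.9576077564704 [-3.66e+02 -3.00e-01 -7.61e+01]
```

```bash
python3 -m jog '0 0 0 -14 0 -3 0;0 0 0 -24 0 -5 0;0 0 0 -28 0 -6 0;0 0 0 -30 0 -6 0;0 0 0 -30 0 -6 0' 90;python3 -m jog '0 0 0 -30 0 -6 0;0 0 0 -30 0 -6 0;0 0 0 -30 0 -6 0;0 0 0 -30 0 -6 0;0 0 0 -30 0 -6 0' 90;python3 -m jog '0 0 0 -28 0 -6 0;0 0 0 -24 0 -5 0;0 0 0 -20 0 -4 0;0 0 0 -12 0 -3 0;0 0 0 -6 0 -2 0' 90; python3 - <<'E'
from h import *
avg(16)
o,M=pose(); p=np.array(o["tcp_pos"])*1000
print("yaw",np.degrees(np.arctan2(M[1,0],M[0,0])),(M.T@(np.array([555.4,-154.2,145])-p)).round(1))
for n in("top","side"):
  f=imaging.grab_frame(n); c=f["color"]
  cv2.imwrite(f"pics/{n}6.png",cv2.resize(c[80:280,200:440],None,fx=3,fy=3)[...,::-1])
  P=cloud(f).reshape(-1,3)
  m=(P[:,0]>.4)&(P[:,0]<.75)&(P[:,1]>-.182)&(P[:,1]<-.125)&(P[:,2]>.165)&(P[:,2]<.185)
  print(n,m.sum(),rect(P[m]))
E
```

```text
clock: 14.83
tcp_pos: [0.522, 0.0881, 0.1448]
orientation: [-1.242, -1.155, 1.156]
contact_force: [0.1, 0.3, -5.3]
grip_width: 0.0411
clock: 15.25
tcp_pos: [0.5408, -0.0642, 0.1448]
orientation: [-1.242, -1.154, 1.156]
contact_force: [0.3, 0.7, -5.8]
grip_width: 0.0408
clock: 15.67
tcp_pos: [0.5542, -0.1561, 0.1445]
orientation: [-1.244, -1.152, 1.154]
contact_force: [-0.6, -0.4, -6.1]
grip_width: 0.0406
F [-0.031  0.006 -5.686] sd [0.57 0.53 0.64] M [-0.0103 -0.0212  0.0011] sd [0.051 0.036 0.028]
t 16.47 tcp [ 554.6 -153.8  145.3] w 40.8 F [ 0.59  0.3  -5.28] M [ 0.03  -0.062  0.033]
toolaxes cols x,y,z
 [[ 0.074  0.    -0.997]
 [ 0.997 -0.     0.074]
 [ 0.    -1.    -0.   ]]
yaw 85.77132329026071 [-0.4  0.3 -0.9]
top 482 (array([ 517.8, -147.7]), array([56.5, 45.1]), -1.6)
side 815 (array([ 591.7, -153.4]), array([200.8,  54.1]), -1.1)
```

View pics/side6.png

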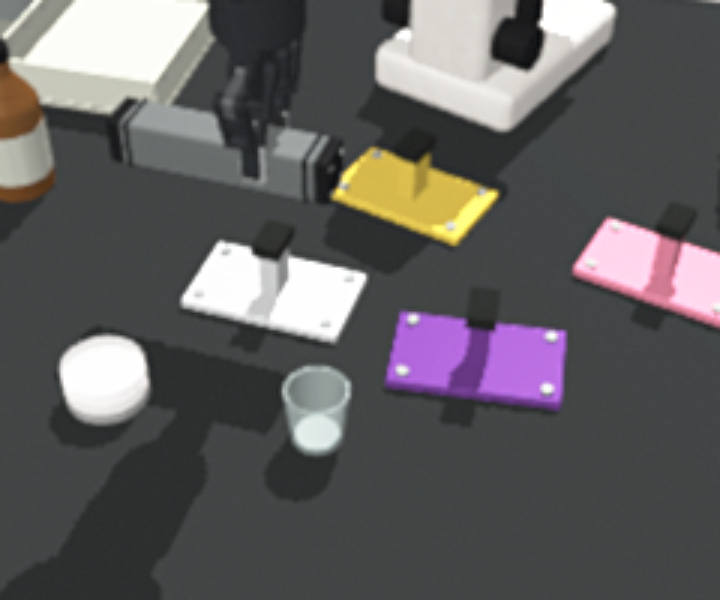

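View pics/top6.png

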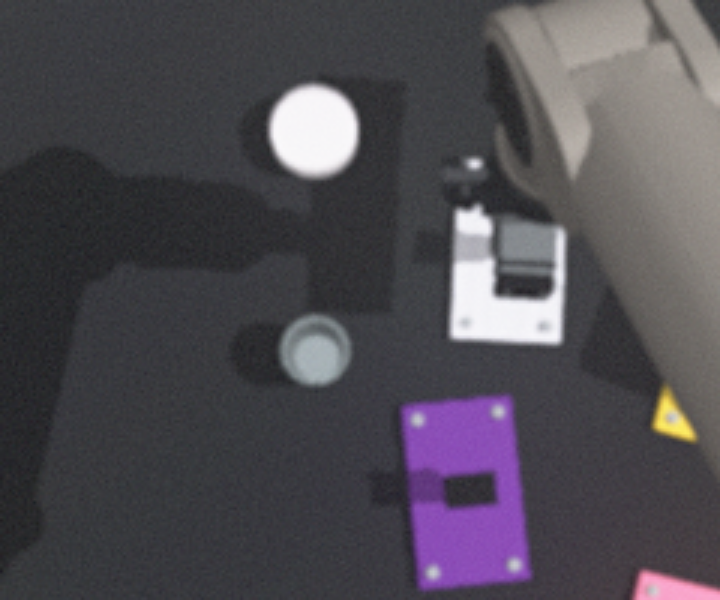

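The side view shows the logger held level and lined up over the white rest (pad at (275,240) in the crop). Both dishes and the beaker are untouched. I lower it.

```bash
python3 -m jog '0 0 0 0 10 -1 0;0 0 0 0 16 0 0;0 0 0 0 14 0 0;0 0 0 0 10 0 0;0 0 0 0 5 0 0' 90; python3 -m jog '0 0 0 0 1 0 0;0 0 0 0 1 0 0;0 0 0 0 1 0 0;0 0 0 0 0 0 0;0 0 0 0 0 0 0' 90
```

```text
clock: 16.98
tcp_pos: [0.5543, -0.1538, 0.088]
orientation: [-1.24, -1.153, 1.156]
contact_force: [-0.9, -1.1, -5.7]
grip_width: 0.0408
clock: 17.4
tcp_pos: [0.5559, -0.1539, 0.0878]
orientation: [-1.244, -1.155, 1.154]
contact_force: [0.3, -0.4, -5.5]
grip_width: 0.0405
```

```bash
python3 -m jog '0 0 0 0 1 0 0;0 0 0 0 1 0 0;0 0 0 0 0.5 0 0;0 0 0 0 0 0 0;0 0 0 0 0 0 0' 90; python3 -m jog '0 0 0 0 0.5 0 0;0 0 0 0 0.5 0 0;0 0 0 0 0.5 0 0;0 0 0 0 0 0 0;0 0 0 0 0 0 0' 90
```

```text
clock: 17.82
tcp_pos: [0.5555, -0.1539, 0.0848]
orientation: [-1.243, -1.155, 1.155]
contact_force: [-0.3, -0.1, -5.1]
grip_width: 0.0405
clock: 18.23
tcp_pos: [0.5555, -0.1539, 0.0832]
orientation: [-1.243, -1.155, 1.155]
contact_force: [-0.0, -0.1, -4.7]
grip_width: 0.0408
```

```bash
python3 -m jog '0 0 0 0 0.5 0 0;0 0 0 0 0.5 0 0;0 0 0 0 0 0 0;0 0 0 0 0 0 0;0 0 0 0 0 0 0' 90; python3 -m jog '0 0 0 0 0.5 0 0;0 0 0 0 0 0 0;0 0 0 0 0 0 0;0 0 0 0 0 0 0;0 0 0 0 0 0 0' 90; python3 -c "
from h import *
avg(10);pose()"
```

```text
clock: 18.65
tcp_pos: [0.5557, -0.1538, 0.0828]
orientation: [-1.244, -1.155, 1.155]
contact_force: [-3.4, -0.2, 4.4]
grip_width: 0.0406
clock: 19.07
tcp_pos: [0.5557, -0.1539, 0.0828]
orientation: [-1.244, -1.154, 1.155]
contact_force: [-5.0, -0.5, 9.0]
grip_width: 0.0403
F [-5.439  0.175  9.009] sd [0.45 0.39 0.45] M [-0.0025  1.1911  0.004 ] sd [0.036 0.028 0.025]
t 19.57 tcp [ 555.7 -153.8   82.8] w 40.7 F [-5.08  0.17  9.28] M [-0.01   1.201 -0.019]
toolaxes cols x,y,z
 [[ 0.074  0.    -0.997]
 [ 0.997 -0.001  0.074]
 [-0.001 -1.    -0.   ]]
```

Contact is made at about 15 N. I ease off slightly, then open slowly.

```bash
python3 -m jog '0 0 0 0 -0.5 0 0;0 0 0 0 0 0 0;0 0 0 0 0 0 0;0 0 0 0 0 0 0;0 0 0 0 0 0 0' 20; python3 -m jog '0 0 0 0 0 0 0.55;0 0 0 0 0 0 0.6;0 0 0 0 0 0 0.7;0 0 0 0 0 0 0.8;0 0 0 0 0 0 0.9'; python3 -m jog '0 0 0 0 0 0 1;0 0 0 0 0 0 1;0 0 0 0 0 0 1;0 0 0 0 0 0 1;0 0 0 0 0 0 1';python3 - <<'E'
from h import *
pose()
f=imaging.grab_frame("side"); cv2.imwrite("pics/s7.png",cv2.resize(f["color"][80:280,200:440],None,fx=3,fy=3)[...,::-1])
E
```

```text
clock: 19.98
tcp_pos: [0.5557, -0.1539, 0.0828]
orientation: [-1.244, -1.155, 1.155]
contact_force: [-4.5, -0.4, 7.4]
grip_width: 0.0405
clock: 20.4
tcp_pos: [0.5558, -0.1539, 0.0823]
orientation: [-1.243, -1.155, 1.154]
contact_force: [0.3, 0.4, -0.2]
grip_width: 0.0765
clock: 20.82
tcp_pos: [0.5556, -0.1539, 0.0823]
orientation: [-1.243, -1.155, 1.155]
contact_force: [0.5, -0.6, -0.3]
grip_width: 0.0855
t 20.82 tcp [ 555.6 -153.9   82.3] w 85.5 F [ 0.5  -0.63 -0.3 ] M [ 0.009 -0.007 -0.009]
toolaxes cols x,y,z
 [[ 0.074  0.    -0.997]
 [ 0.997  0.     0.074]
 [ 0.    -1.    -0.   ]]
```

View pics/s7.png

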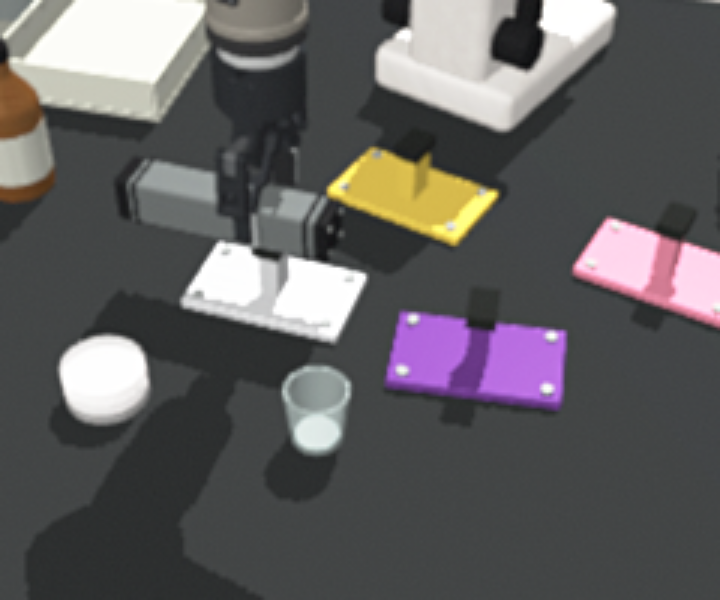

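The fingers are open and the logger sits level on the pad (pad edge at (268,252) in the crop). I rise straight up 130 mm and check.

```bash
python3 -m jog '0 0 0 0 -5 0 1;0 0 0 0 -10 0 1;0 0 0 0 -15 0 1;0 0 0 0 -20 0 1;0 0 0 0 -20 0 1'; python3 -m jog '0 0 0 0 -20 0 1;0 0 0 0 -20 0 1;0 0 0 0 -15 0 1;0 0 0 0 -5 0 1;0 0 0 0 0 0 1';python3 - <<'E'
from h import *
for i in range(10): imaging.grab_frame("top")
pose()
f=imaging.grab_frame("side"); cv2.imwrite("pics/s8.png",cv2.resize(f["color"][80:280,200:440],None,fx=3,fy=3)[...,::-1])
P=cloud(f).reshape(-1,3)
m=(P[:,0]>.4)&(P[:,0]<.75)&(P[:,1]>-.19)&(P[:,1]<-.12)&(P[:,2]>.095)&(P[:,2]<.125); Q=P[m]
print(len(Q),rect(Q))
T=Q[(Q[:,2]>.106)]; A=np.c_[T[:,:2]-T[:,:2].mean(0),np.ones(len(T))]; k=np.linalg.lstsq(A,T[:,2],rcond=None)[0]; print("pitch deg",np.degrees(k[:2]),"z",k[2],len(T))
g=imaging.grab_frame("top"); C=cloud(g)
for nm,(a,b,c,d),zl,zh in [("beaker",(288,180,322,213),.01,.08),("dish",(285,105,325,143),.01,.06)]:
    q=C[b:d,a:c].reshape(-1,3); q=q[(q[:,2]>zl)&(q[:,2]<zh)]; print(nm,rect(q))
E
```

```text
clock: 21.28
tcp_pos: [0.5557, -0.1536, 0.1544]
orientation: [-1.243, -1.155, 1.155]
contact_force: [0.6, -0.4, 1.1]
grip_width: 0.0858
clock: 21.7
tcp_pos: [0.5564, -0.1539, 0.2143]
orientation: [-1.246, -1.156, 1.154]
contact_force: [-0.5, -0.7, 0.1]
grip_width: 0.0853
t 22.2 tcp [ 555.4 -153.8  211.9] w 85.2 F [1.01 0.04 0.27] M [ 0.035  0.002 -0.02 ]
toolaxes cols x,y,z
 [[ 0.074 -0.001 -0.997]
 [ 0.997  0.     0.074]
 [ 0.    -1.     0.001]]
1087 (array([ 592.5, -156.5]), array([200.1,  46.4]), -5.2)
pitch deg [-0.13495185 -3.01667044] z 0.1120860733227305 844
beaker (array([467.8,   5.8]), array([52.2, 50.6]), 89.1)
dish (array([652.3,   4.2]), array([70.2, 66.2]), -0.9)
```

View pics/s8.png

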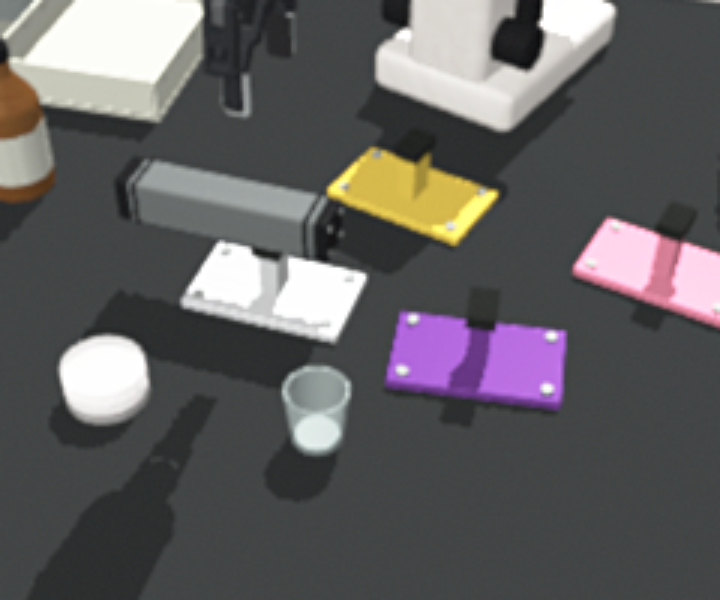

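The logger rests alone, level along its length (0.1°) on the white rest. The beaker and dishes are unchanged and the gripper is clear above. I hand in.

```bash
python3 -c "
from h import *
print(r.hand_in())"
```

```text
the job is handed in; nothing more can be done
None
```

I handed the job in at about 22 s, with the logger lying level by itself along the trim rest and the robot clear of it.

**What I did:**
- I lifted the logger by its middle. It weighed about 5.8 N, and the near (−x) end was heavier, with the balance point about 39 mm from the centre.
- I set it back on the bench in the same spot, then gripped it 39 mm towards the heavy end. About 3 mm of imbalance remained, so I offset the placement for it.
- I carried it over the beaker and dishes and laid it along the uncoloured aluminium rest.

**Last checks, about 1.4 s after the fingers opened:**
- **Level:** the pitch along its length was 0.1° and the top face stood at 112 mm, as expected on the 70 mm pad.
- **Heading:** the depth points gave −5.2°, against about −4.2° for the rest.
- **Other items:** the beaker and dishes were where they started, to within 0.1 mm.

**Did not fit or went less well:**
- The plane fit also showed 3° of sideways tilt. I put that down to side-face points in the fit and did not check it further; the picture shows the logger sitting flat.
- The first set-down on the bench was firm, about 48 N at the wrist (limit 120 N).
- Touching down on the rest gave about 5 N of sideways force, which went away on release.

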